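Fit and lock a filter cartridge in the clinic's water unit

ROBOT

A 6-joint arm with a two-finger parallel gripper is mounted at the origin on the work surface. World frame = base frame: x ahead of the robot, y to its left, z up, the work surface at z = 0. Lengths are in m, angles in rad, forces in N, time in s.
With the tool pointing down it reaches from about 0.3 to 0.825 m from the base axis. Payload 5.4 kg.
Tool frame: the origin (TCP) lies at the very end of the fingers, on their centre line; the grasp point (between the pads) lies 19 mm behind it; z points along the fingers, y is the line along which they close (so a half turn about z gives the same grasp; the last joint's range is limited). The gripper opens to 92 mm and grips with 3 to 60 N. Pads are 20 mm wide; open, the fingers measure 128 mm over their backs; the gripper's body (75 mm by 189 mm) begins 69 mm behind the grasp point.
Start: joints at [-1.417, 0.158, 1.597, -0, 1.386, -0.21], TCP at [0.205, -0.537, 0.215] pointing down, gripper open.
Joint ranges: [-2.91, 2.91], [-0.94, 2.29], [0.18, 2.7], [-1.29, 4.43], [0.17, 2.64], [-3, 3]. Speed limits (rad/s): [2.57, 2.57, 3.14, 3.14, 3.14, 3.14].

INTERFACE

Orientations are given as a rotation vector (axis times angle).
In Python, from workcell import bot gives the robot as it stands. Calls block until the motion is done:
- bot.goto(position, orientation): joint-space move of the TCP to a pose.
- bot.line_to(position, rot=None, max_speed=0.15): straight line of the TCP; rot=None keeps the orientation; max_speed is the mean speed in m/s.
- bot.set_joints(angles): joint-space move.
- bot.set_gripper(opening, newtons=None): opening from 0.0 (shut) to 1.0 (fully open); newtons is the grip in N (None keeps the last); returns when the fingers have stopped.
- bot.hold(seconds).
- bot.inverse_kinematics(position, orientation): joint angles nearest the present ones, or None.
- bot.read_camera(name): name is "scene" or "side" or "wrist"; returns a dict with "pixels" (480x640x3 uint8, blue, green, red), "fx", "fy", "cx", "cy" (pixels), "R" (3x3) and "t" (3): a world point X has camera coordinates R X + t. Camera axes: x right, y down, z forward; pixel columns grow to the right and rows downward; lengths in m; the calibration is good to about 2 mm. A picture is of the moment at which its call begins. There is no depth.
A pose or a line that the arm cannot do raises bot.MotionError and nothing moves.
- bot.job_done(): hands the job in; it is judged then, once.
Readings, each from a call of its own:
- bot.current_clock(): time.
- bot.current_joints(): joint angles.
- bot.current_joint_vel(): joint speeds.
- bot.current_effort(): joint torques, N m.
- bot.current_ee_pos(): TCP position.
- bot.current_tool_rot(): TCP orientation.
- bot.current_contact_force(): force on the tool from outside, world axes, zero at the start.
- bot.current_ft_torque(): the same for the moment, N m.
- bot.current_opening(): opening from 0.0 (shut) to 1.0 (fully open).
- bot.current_grip_force(): force on a finger pad.
Only numpy, scipy, OpenCV 4.12 (cv2) and the standard library are available. Lean on these libraries where they do the work, as an engineer would, in place of code of your own. Each camera call takes 0.05 s, during which the arm holds its last target. There are 200 camera calls.

TASK

Fit the wide filter cartridge with the flat grip bar, grip end out, into the leaning port of the water filter unit and push it all the way home against the stiff carriage inside; then swing the steel latch across its shoulder until it stops, so that the cartridge is locked. Leave the slim cartridge, which belongs to another machine, and the other things on the counter where they stand.

Things in the scene. Friction and masses are not known exactly. Their poses are not given: they have to be found in the camera images.
- cartridge: Wide white filter cartridge, loose, upright on the counter, 0.22 to 0.45 kg. Round: 70 mm dia, 90 mm long, foot tapered to 56 over the last 10 mm; its flat top is the shoulder. On it, centred, a grey flat grip bar 36 mm long (x), 20 thick (y), 90 to 130 mm above the foot. Origin: centre of the foot's underside; z: along the cylinder to the bar. Fits the port at any turn about z.
- slim_cartridge: Slim white cartridge, not to be used: 48 mm dia, 125 mm long, round grey knob on top (28 mm dia, 22 high). Stands loose on the counter; which of the two cartridges is nearer the robot varies. Origin: centre of its underside; z up.
- unit: Water filter unit, fixed on the counter: grey base plate 230 x 190 mm, a white block leaning back with the port in its upper face, and behind it a white pump housing 153 mm high, its front 87 mm behind the port's centre. Origin: on the counter, 128 mm straight below the port's centre. x: horizontal, from the open front to the pump housing; y: left as seen from the front; z up.
- port (a point): Centre of the port's mouth in the block's flat face. z: bore axis, out of the port, leaning 30 degrees from vertical to the unit's front; x: in the face, up the slope; y: in the face, left seen from the front. Face spans x -55..55, y -105..55 mm. Bore 74 mm dia, 4 mm chamfer. With the cartridge fully home its foot is 78 mm below the mouth, its shoulder 12 mm proud of the face.
- carriage (a joint): Travel (m) of the black disc in the bore that carries the cartridge's foot. 0: up, its top 56 mm below the mouth; 0.022: home, at its stop, 78 mm below. Starts at 0 to 0.006. Slides stiffly along the bore (about 8 N), has no spring and stays where it is left.
- latch (a joint): Angle (rad) of the steel latch: 0 locked, at its stop; 1.6 fully open; starts at 1.05 to 1.5. Swings in the plane of the face; growing values turn it clockwise as seen looking into the port. Stays where it is left (0.12 N m to turn). Its blade passes 3 mm above the shoulder of a cartridge that is home and strikes the side of one that is not.
- latch_hinge (a point): Latch pivot, 18 mm above the face at port x 0, y -75 mm (right of the port); its axis is along port z. The latch is a straight bar 16 mm wide, 15 to 21 mm above the face: from the pivot a blade 49 mm long (locked: towards port +y, tip over the shoulder, 26 mm from the bore axis) and, opposite, a handle with an upright post.
- latch_post (a point): On the axis of the upright round steel post of the latch's handle, 50 mm above the face. Post: 15 mm dia, along port z, 21 to 61 mm above the face, 55 mm from the pivot. At latch angle a it stands at port x = -55 sin a, y = -75 - 55 cos a mm (locked: x 0, y -130).
- soap: Clear soap bottle, 170 mm tall, 60 mm in diameter, loose; leave alone. Origin: centre of its underside.
- jar: Low black jar, 60 mm tall, 64 mm in diameter, loose, on the robot's side of the counter; leave alone. Origin: centre of its underside.
- cup: White cup, 95 mm tall, 72 mm in diameter, loose; leave alone. Origin: centre of its underside.
- brush: White cleaning brush, 170 mm long, lying loose at the robot's right; leave alone. Origin: underside, near its middle.
- pack: Paper-white box 120 x 70 x 50 mm, loose, at the back; leave alone. Origin: centre of its underside.
Not all that is in view belongs to the job. Leave any purple look-alike of the cartridge alone.

How it is judged:
By the outcome, as a careful person would: the job done as asked, in the order asked, and still so for the second after the job is handed in, with the robot touching nothing.
It also fails if it takes over 58 s, if anything falls off the work surface, if the arm or the gripper's body presses on something with over 40 N, if the wrist force passes 120 N, or if a joint passes its speed limit or range.

## Working session

There is one attempt and no reset: what is moved stays moved. The work goes in short steps, each a Python script; the robot and the scene stay as the last script left them, time stands still between calls to the robot, and variables do not carry over. Pictures are saved under pics/ and viewed, at most 10 in all, crops included, and the job is handed in when it is done.

```bash
ls; mkdir -p pics; python3 - <<'E'
from workcell import bot
import cv2,pickle
d={}
for n in("scene","side"):
    c=bot.read_camera(n);d[n]=c;cv2.imwrite(f"pics/{n}0.png",c["pixels"])
    print(n,c["fx"],c["fy"],c["cx"],c["cy"],c["R"],c["t"])
pickle.dump(d,open("cams0.pkl","wb"))
E
```

```text
pics
scene 433.6308316319922 433.6308316319922 318.324676270728 236.09101183122965 [[-0.65978477  0.75134753 -0.012686  ]
 [ 0.57137602  0.4906376  -0.65787855]
 [-0.4880712  -0.44130673 -0.75301718]] [ 0.4047639  -0.23064291  1.32114349]
side 552.4190603787471 552.4190603787471 325.349927768867 242.8154515738283 [[-0.6871738  -0.7264327  -0.00936466]
 [-0.55503104  0.53326522 -0.63841111]
 [ 0.46875656 -0.43350171 -0.76963859]] [0.38481276 0.42828248 1.28127962]
```

View pics/scene0.png

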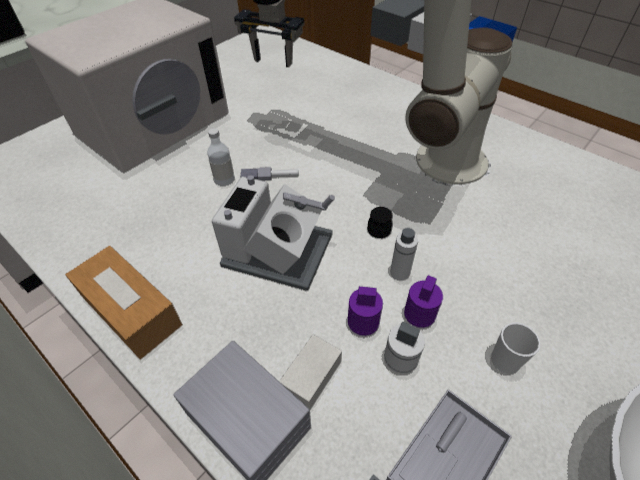

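View pics/side0.png

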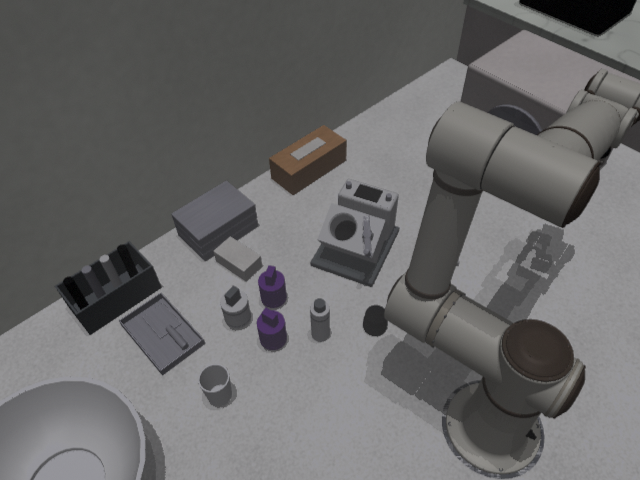

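```bash
python3 - <<'E'
import cv2,pickle,numpy as np
d=pickle.load(open("cams0.pkl","rb"))
def crop(n,x,y,w,h,s):
    p=cv2.resize(d[n]["pixels"][y:y+h,x:x+w],None,fx=s,fy=s,interpolation=cv2.INTER_CUBIC)
    for k in range(0,w,10):
        X=k*s; cv2.line(p,(X,0),(X,5),(0,0,255),1); 
        if k%20==0: cv2.putText(p,str(x+k),(X,16),0,.35,(0,0,255),1)
    for k in range(0,h,10):
        Y=k*s; cv2.line(p,(0,Y),(5,Y),(0,0,255),1)
        if k%20==0: cv2.putText(p,str(y+k),(7,Y+4),0,.35,(0,0,255),1)
    return p
a=crop("scene",210,170,130,120,6)[:600]
cv2.imwrite("pics/su.png",a[:, :800])
b=crop("side",310,170,100,110,5)
c=crop("scene",340,280,100,100,4);e=crop("side",200,250,100,100,4)
cv2.imwrite("pics/du.png",b)
cv2.imwrite("pics/cart.png",np.hstack([c,e]))
E
```

```text
(no output)
```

View pics/su.png

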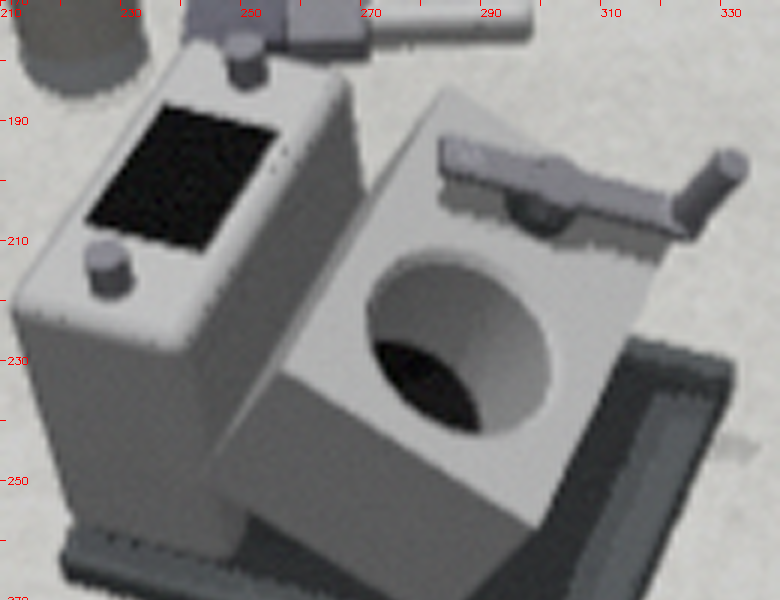

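View pics/du.png

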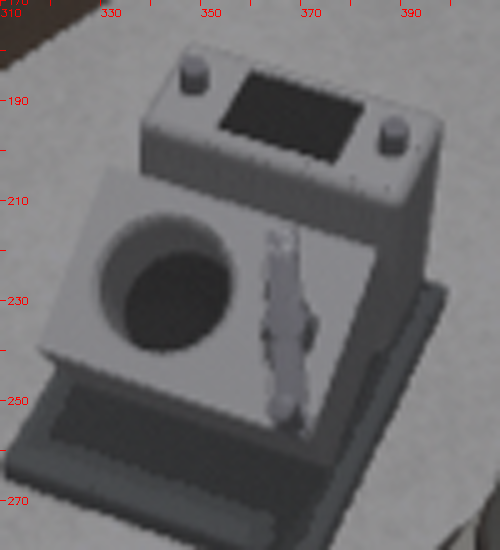

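View pics/cart.png

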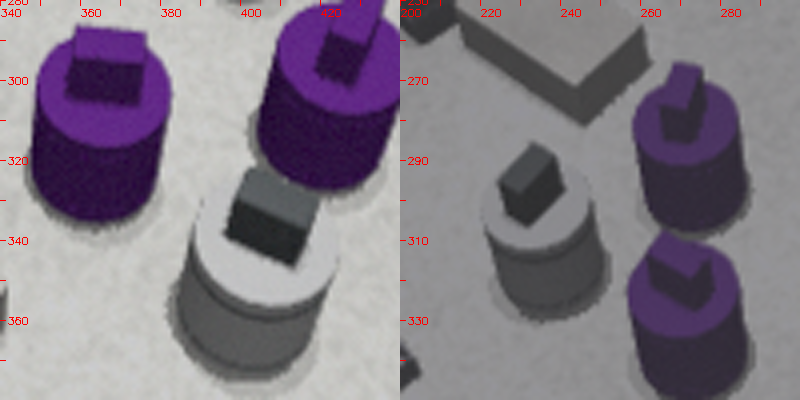

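```bash
cat > h.py <<'E'
import numpy as np,cv2,pickle
from scipy.spatial.transform import Rotation as Rn
from scipy.optimize import least_squares
def proj(c,X):
    p=np.atleast_2d(X)@np.array(c["R"]).T+c["t"]
    return np.c_[c["fx"]*p[:,0]/p[:,2]+c["cx"],c["fy"]*p[:,1]/p[:,2]+c["cy"]]
def back(c,uv,z):
    R=np.array(c["R"]);o=-R.T@c["t"]
    r=np.c_[(np.atleast_2d(uv)-[c["cx"],c["cy"]])/[c["fx"],c["fy"]],np.ones(len(np.atleast_2d(uv)))]@R
    return o+r*((z-o[2])/r[:,2])[:,None]
def port(u): # u=(x,y,yaw) -> R,p of port frame
    s,c=.5,np.cos(np.pi/6)
    R=Rn.from_euler('z',u[2]).as_matrix()@np.array([[c,0,-s],[0,1,0],[s,0,c]])
    return R,np.array([u[0],u[1],.128])
def P(u,q): R,p=port(u); return np.atleast_2d(q)@R.T/1000+p
def latch(a,h): return [-55*np.sin(a),-75-55*np.cos(a),h]
E
python3 - <<'E'
from h import *
d=pickle.load(open("cams0.pkl","rb"));S,D=d["scene"],d["side"]
cv=lambda a,x,y,s:(np.array(a,float)+.5)/s-.5+[x,y]
s=cv([(440,88),(283,372),(538,528),(458,342)],210,170,6); ds=cv([(378,248),(108,168),(40,352),(165,283),(305,440)],310,170,5)
q=np.array([(55,-105,0),(55,55,0),(-55,55,0),(0,0,0),(-55,-105,0)])
f=lambda u:np.r_[(proj(S,P(u,q[:4]))-s).ravel(),(proj(D,P(u,q))-ds).ravel()]
for y0 in(0,1.57,3.1,-1.57):
    r=least_squares(f,[.6,0,y0],loss='soft_l1');print(r.x,r.cost)
    if y0==0 or r.cost<b.cost:b=r
u=b.x;print(u,f(u).reshape(-1,2).round(1).tolist())
pt=cv([(736,155)],210,170,6)
g=lambda a:(proj(S,P(u,latch(a[0],61)))-pt).ravel()
r=least_squares(g,[1.2]);print("latch",r.x,r.fun,"side px crop",(proj(D,P(u,[latch(r.x[0],61),latch(r.x[0],21)]))-[310,170])*5)
cs=cv([(247,168),(320,190),(308,228),(236,197)],340,280,4);cd=cv([(137,142),(157,160),(123,195),(97,178)],200,250,4)
for n,c,uv in(("S",S,cs),("D",D,cd)):
    X=back(c,uv,.13)[:,:2];print(n,X.mean(0),X.round(4).tolist())
for nm,su,dv in (("slim",(408,234),(320,304)),("jar",(380,214),(374,312))): print(nm,back(S,su,.14 if nm=="slim" else .06),back(D,dv,.14 if nm=="slim" else .06))
pickle.dump(u,open("u.pkl","wb"))
E
```

```text
[ 0.60168275 -0.10350057 -1.16260924] 3.3780246422379836
[ 0.60168275 -0.10350057 -1.16260923] 3.3780246422381373
[ 0.60168275 -0.10350057  5.12057605] 3.378024642238133
[ 0.60168275 -0.10350057 -1.16260926] 3.378024642238323
[ 0.60168275 -0.10350057 -1.16260924] [[-0.3, -1.2], [-0.9, -0.6], [-0.4, -0.4], [0.6, -0.2], [-0.4, 0.4], [-1.1, -0.2], [-0.9, 0.1], [-0.7, 1.0], [0.9, 0.2]]
latch [1.15174007] [-1.62516941  0.14017887] side px crop [[281.80785683 405.42464325]
 [291.95521744 419.33776748]]
S [0.63936111 0.24809464] [[0.6366, 0.2293], [0.6241, 0.2613], [0.6442, 0.2678], [0.6525, 0.234]]
D [0.63801982 0.24495293] [[0.6506, 0.2288], [0.6309, 0.2282], [0.6246, 0.2594], [0.6459, 0.2634]]
slim [[0.45324885 0.1207239  0.14      ]] [[0.45483328 0.11549209 0.14      ]]
jar [[ 0.37592953 -0.00072031  0.06      ]] [[ 0.38075678 -0.00273988  0.06      ]]
```

```bash
cat >> h.py <<'E'
def tool(z,y): # rotvec with tool z, and y projected
    z=np.array(z,float);z/=np.linalg.norm(z);y=np.array(y,float);y-=z*(y@z);y/=np.linalg.norm(y)
    return Rn.from_matrix(np.c_[np.cross(y,z),y,z]).as_rotvec()
def yaw(a): return [np.cos(a),np.sin(a),0]
E
python3 - <<'E'
from h import *
from workcell import bot
u=pickle.load(open("u.pkl","rb"));R,p=port(u)
C=np.array([.6387,.2465])
for a in (13.7,193.7):
    for z in(.094,.32): 
        j=bot.inverse_kinematics([*C,z],tool([0,0,-1],yaw(np.radians(a))));print("pick",a,z,None if j is None else np.round(j,2))
for b in range(0,360,30):
    yv=R@[np.cos(np.radians(b)),np.sin(np.radians(b)),0]; o=[]
    for h in (.016,.17):
        j=bot.inverse_kinematics(p+R[:,2]*h,tool(-R[:,2],yv));o.append(None if j is None else np.round(j,2).tolist())
    l=[]
    for a in(1.15,.6,0):
        j=bot.inverse_kinematics(P(u,latch(a,26))[0],tool(-R[:,2],yv)); l.append(None if j is None else np.round(j,2).tolist())
    print(b,o,"L",l)
E
```

```text
pick 13.7 0.094 [ 0.19  0.54  1.36 -0.    1.24 -0.05]
pick 13.7 0.32 [ 0.19  0.41  1.09 -0.    1.64 -0.05]
pick 193.7 0.094 None
pick 193.7 0.32 None
0 [[-0.13, 0.18, 1.81, -0.56, 0.94, 1.32], [0.0, -0.0, 1.73, -0.51, 1.23, 1.3]] L [[-0.15, -0.07, 2.12, -0.58, 0.89, 1.34], [-0.21, -0.14, 2.15, -0.55, 0.88, 1.25], [-0.28, -0.16, 2.14, -0.52, 0.88, 1.16]]
30 [[-0.13, 0.18, 1.81, -0.56, 0.94, 0.8], [0.0, -0.0, 1.73, -0.51, 1.23, 0.77]] L [[-0.15, -0.07, 2.12, -0.58, 0.89, 0.81], [-0.21, -0.14, 2.15, -0.55, 0.88, 0.73], [-0.28, -0.16, 2.14, -0.52, 0.88, 0.64]]
60 [[-0.13, 0.18, 1.81, -0.56, 0.94, 0.28], [0.0, -0.0, 1.73, -0.51, 1.23, 0.25]] L [[-0.15, -0.07, 2.12, -0.58, 0.89, 0.29], [-0.21, -0.14, 2.15, -0.55, 0.88, 0.21], [-0.28, -0.16, 2.14, -0.52, 0.88, 0.11]]
90 [[-0.13, 0.18, 1.81, -0.56, 0.94, -0.25], [0.0, -0.0, 1.73, -0.51, 1.23, -0.27]] L [[-0.15, -0.07, 2.12, -0.58, 0.89, -0.23], [-0.21, -0.14, 2.15, -0.55, 0.88, -0.32], [-0.28, -0.16, 2.14, -0.52, 0.88, -0.41]]
120 [[-0.13, 0.18, 1.81, -0.56, 0.94, -0.77], [0.0, -0.0, 1.73, -0.51, 1.23, -0.8]] L [[-0.15, -0.07, 2.12, -0.58, 0
[... 841 characters left out ...]
2.12, -0.58, 0.89, -2.85], [-0.21, -0.14, 2.15, -0.55, 0.88, -2.94], None]
270 [[-0.13, 0.18, 1.81, -0.56, 0.94, 2.89], [0.0, -0.0, 1.73, -0.51, 1.23, 2.87]] L [[-0.15, -0.07, 2.12, -0.58, 0.89, 2.91], [-0.21, -0.14, 2.15, -0.55, 0.88, 2.82], [-0.28, -0.16, 2.14, -0.52, 0.88, 2.73]]
300 [[-0.13, 0.18, 1.81, -0.56, 0.94, 2.37], [0.0, -0.0, 1.73, -0.51, 1.23, 2.34]] L [[-0.15, -0.07, 2.12, -0.58, 0.89, 2.38], [-0.21, -0.14, 2.15, -0.55, 0.88, 2.3], [-0.28, -0.16, 2.14, -0.52, 0.88, 2.21]]
330 [[-0.13, 0.18, 1.81, -0.56, 0.94, 1.85], [0.0, -0.0, 1.73, -0.51, 1.23, 1.82]] L [[-0.15, -0.07, 2.12, -0.58, 0.89, 1.86], [-0.21, -0.14, 2.15, -0.55, 0.88, 1.78], [-0.28, -0.16, 2.14, -0.52, 0.88, 1.68]]
```

```bash
python3 - <<'E'
from h import *
from workcell import bot
x=bot.current_ee_pos();bot.line_to([x[0],x[1],.36],max_speed=.4)
rot=tool([0,0,-1],yaw(np.radians(13.7)))
bot.goto([.6387,.2465,.32],rot); bot.set_gripper(.6,30); bot.line_to([.6387,.2465,.24],max_speed=.3)
c=bot.read_camera("wrist");pickle.dump(c,open("w1.pkl","wb"))
cv2.imwrite("pics/w1.png",c["pixels"]);print(bot.current_clock(),bot.current_ee_pos(),proj(c,[[.6387,.2465,.13],[.6387,.2465,.09]]))
E
```

```text
4.9167 [0.6394837  0.24666677 0.24209104] [[326.42241999 239.10549736]
 [326.46405063 227.8125789 ]]
```

View pics/w1.png

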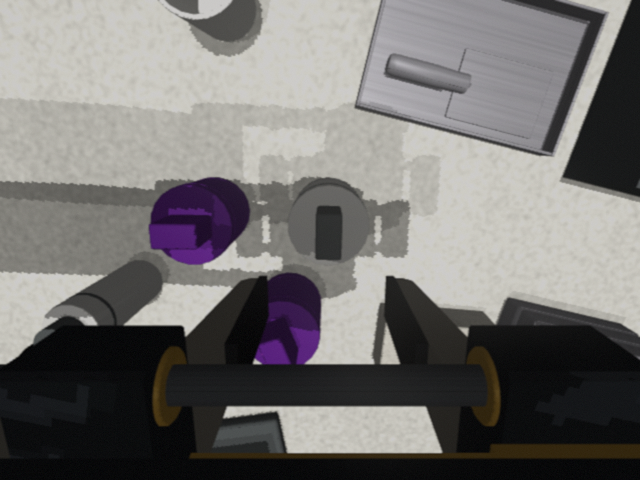

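```bash
python3 - <<'E'
from h import *
c=pickle.load(open("w1.pkl","rb"));g=c["pixels"].mean(2).astype(int)
print(g[170:275,322:336].mean(1).astype(int).tolist())
for r in(212,220,228,240,250): print(r,g[r,280:376].tolist())
E
```

```text
[177, 176, 175, 173, 174, 175, 169, 137, 88, 71, 73, 73, 69, 62, 66, 79, 94, 101, 101, 101, 101, 100, 101, 100, 100, 100, 100, 100, 100, 100, 100, 100, 100, 100, 97, 83, 50, 37, 38, 38, 38, 38, 38, 39, 42, 45, 48, 48, 48, 48, 48, 48, 47, 47, 47, 47, 47, 47, 46, 46, 47, 46, 46, 47, 46, 46, 46, 47, 47, 46, 46, 46, 46, 46, 46, 46, 46, 46, 46, 46, 46, 46, 46, 46, 46, 46, 46, 45, 45, 59, 95, 117, 123, 123, 122, 123, 128, 128, 128, 126, 124, 123, 124, 127, 128]
212 [101, 100, 100, 99, 98, 99, 101, 100, 98, 96, 95, 97, 96, 97, 98, 97, 97, 99, 98, 99, 97, 97, 99, 98, 98, 98, 99, 99, 100, 98, 98, 99, 97, 100, 97, 89, 65, 44, 38, 38, 38, 38, 37, 40, 39, 38, 38, 38, 39, 40, 38, 38, 39, 38, 38, 39, 38, 38, 39, 37, 44, 64, 88, 99, 99, 98, 100, 100, 99, 100, 99, 99, 100, 99, 100, 101, 98, 101, 102, 100, 98, 101, 100, 102, 101, 99, 99, 103, 108, 107, 105, 103, 105, 105, 105, 107]
220 [101, 99, 100, 97, 97, 96, 94, 92, 93, 96, 97, 99, 98, 97, 96, 99, 96, 99, 98, 99, 97, 98, 97, 98, 99, 98, 98, 98, 97, 98, 95, 96, 97, 99, 95, 77, 50, 44, 47, 47, 47, 46, 49, 49, 49, 48, 47, 48, 48, 47, 48, 49, 48, 47,
[... 736 characters left out ...]
98, 98, 96, 86, 65, 45, 44, 47, 45, 47, 46, 46, 47, 46, 47, 44, 45, 48, 46, 47, 46, 48, 45, 47, 47, 48, 48, 47, 46, 50, 66, 86, 97, 98, 99, 98, 98, 99, 100, 98, 100, 98, 99, 97, 98, 100, 100, 99, 99, 97, 99, 99, 100, 101, 105, 118, 129, 134, 132, 132, 131, 131, 138, 164, 193]
250 [130, 130, 127, 124, 125, 126, 125, 124, 126, 126, 125, 125, 124, 125, 123, 119, 106, 95, 94, 95, 95, 97, 96, 96, 96, 95, 94, 96, 96, 96, 97, 96, 96, 96, 87, 65, 46, 44, 45, 45, 44, 47, 48, 46, 45, 46, 46, 45, 46, 47, 47, 47, 50, 47, 46, 45, 49, 49, 47, 46, 52, 76, 93, 100, 98, 99, 98, 98, 97, 99, 99, 97, 98, 98, 98, 98, 99, 99, 99, 106, 119, 132, 134, 132, 132, 130, 129, 127, 127, 128, 130, 129, 130, 130, 131, 131]
```

```bash
python3 - <<'E'
from h import *
from workcell import bot
c=pickle.load(open("w1.pkl","rb"));C=back(c,(328.5,236.8),.13)[0][:2];print(C)
if np.hypot(*(C-[.6387,.2465]))>.006: raise SystemExit("check")
u=pickle.load(open("u.pkl","rb"));R,p=port(u)
bot.line_to([*C,.0935],max_speed=.12);print(bot.current_ee_pos())
bot.set_gripper(0,45);print(bot.current_opening(),bot.current_grip_force())
bot.line_to([*C,.25],max_speed=.15);print(bot.current_contact_force(),bot.current_opening())
rot=tool(-R[:,2],R[:,1])
bot.line_to([C[0]-.01,C[1]-.1,.33],max_speed=.25)
bot.goto(p+R[:,2]*.155,rot); bot.hold(.3)
e=R.T@(np.array(bot.current_ee_pos())-p);print("port frame TCP",e,bot.current_contact_force(),bot.current_clock())
c=bot.read_camera("side");d=bot.read_camera("scene")
for n,k in(("side",c),("scene",d)):
    pass
a=cv2.resize(c["pixels"][150:300,280:430],None,fx=2.66,fy=2.66,interpolation=2);b=cv2.resize(d["pixels"][120:270,210:360],None,fx=2.66,fy=2.66,interpolation=2)
cv2.imwrite("pics/ins0.png",np.hstack([a,b]));pickle.dump((c,d),open("ins.pkl","wb"))
E
```

```text
[0.63979194 0.2485961 ]
[0.6405819  0.24878104 0.09474025]
0.21867979587126254 44.92300629615784
[-0.28652664 -0.4097146  -4.12178402] 0.21320703756636458
port frame TCP [0.00029289 0.00078763 0.15544923] [-0.07025983  0.2602384  -3.39153986] 9.8833
```

View pics/ins0.png

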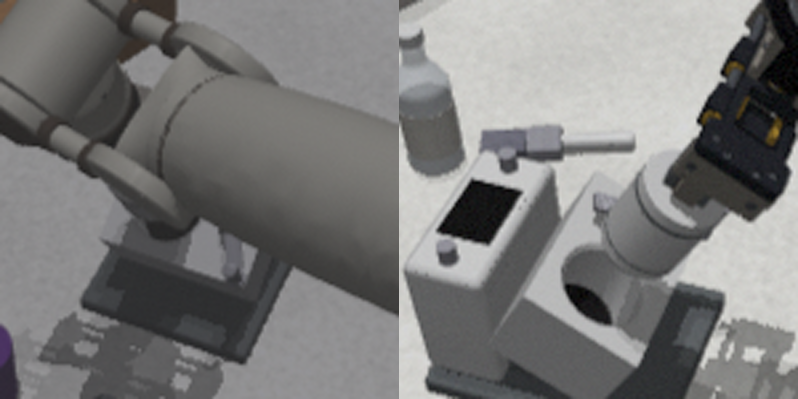

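```bash
python3 - <<'E'
from h import *
from workcell import bot
u=pickle.load(open("u.pkl","rb"));R,p=port(u)
f0=np.array(bot.current_contact_force());off=np.zeros(2)
for dep in (-.01,.005,.012,.018,.024,.030,.038,.046,.052):
    bot.line_to(p+R@[*off,.0947-dep],max_speed=.08)
    f=R.T@(np.array(bot.current_contact_force())-f0);m=R.T@np.array(bot.current_ft_torque())
    e=R.T@(np.array(bot.current_ee_pos())-p)
    print(dep,(off*1e3).round(2),f.round(1),m.round(2),(e*1e3).round(1))
    if f[2]>25 or np.hypot(*f[:2])>30: print("stop");break
    if np.hypot(*f[:2])>3: off+=np.clip(f[:2]*1.5e-4,-.001,.001)
print(bot.current_clock())
E
```

```text
-0.01 [0. 0.] [-0.3 -0.4 -0.2] [ 0.1   0.63 -0.03] [  0.3   0.2 104.9]
0.005 [0. 0.] [-0.   0.4 -0.6] [ 0.07  0.57 -0.03] [-0.5 -0.6 88.9]
0.012 [0. 0.] [-0.9 -0.7  0.5] [ 0.06  0.61 -0.07] [-0.3 -0.3 82.2]
0.018 [0. 0.] [ 0.3 -0.2  0.2] [ 0.09  0.61 -0.04] [-0.1 -0.3 76.2]
0.024 [0. 0.] [-0.2 -0.3  0.2] [ 0.07  0.52 -0.08] [-0.1 -0.3 70.2]
0.03 [0. 0.] [ 0.1 -0.5  0.1] [ 0.    0.78 -0.05] [ 0.  -0.3 64.2]
0.038 [0. 0.] [-1.3  0.4  0.8] [ 0.01  0.76 -0.05] [ 0.  -0.3 56.2]
0.046 [0. 0.] [-1.2 -0.1 -0.3] [-0.05  0.96 -0.09] [ 0.1 -0.2 48.5]
0.052 [0. 0.] [-1.9 -0.7 -0.8] [ 0.04  0.91 -0.  ] [ 0.1 -0.1 42.5]
12.8417
```

Clean entry. Now push the carriage home.

```bash
python3 - <<'E'
from h import *
from workcell import bot
u=pickle.load(open("u.pkl","rb"));R,p=port(u)
for dep in (.058,.064,.070,.074,.076,.078,.0795,.081,.0825,.084):
    bot.line_to(p+R@[0,0,.0947-dep],max_speed=.05);bot.hold(.15)
    f=R.T@np.array(bot.current_contact_force());e=R.T@(np.array(bot.current_ee_pos())-p)
    print(dep,f.round(1),(e*1e3).round(1),bot.current_opening())
    if f[2]>32 or np.hypot(*f[:2])>30: print("stop");break
print(bot.current_clock())
E
```

```text
0.058 [-3.  -0.1 -3.3] [ 0.1 -0.  36.7] 0.21950162883448496
0.064 [-3.7  2.  -2.4] [ 0.1  0.3 30.8] 0.2157512815180955
0.07 [-4.5  0.2  2.2] [ 0.1  0.3 25.1] 0.2117706054730791
0.074 [-4.6  1.6  2.3] [ 0.1  0.3 21.1] 0.21439111278860823
0.076 [-4.9  0.4  4.9] [ 0.1  0.3 19.3] 0.21454023119126106
0.078 [-5.6  0.4  4.3] [ 0.1  0.3 17.3] 0.21645924742621103
0.0795 [-6.6 -0.7  9.8] [ 0.2  0.4 16.5] 0.21190148889162932
0.081 [-10.   -3.7  21.8] [ 0.2  0.6 16.4] 0.21487422451549812
0.0825 [-12.1  -6.5  33.8] [ 0.3  0.8 16.3] 0.21193163509328455
stop
16.4917
```

```bash
cat >> h.py <<'E'
def lpose(u,a,h,da=0):
    R,p=port(u);return P(u,latch(a,h))[0],tool(-R[:,2],R@[-np.cos(a),np.sin(a),0])
E
python3 - <<'E'
from h import *
from workcell import bot
u=pickle.load(open("u.pkl","rb"));R,p=port(u)
bot.line_to(p+R@[0,0,.0947-.0785],max_speed=.03)
bot.set_gripper(.4);bot.hold(.1)
bot.line_to(p+R@[0,0,.15],max_speed=.15)
print(bot.current_contact_force())
x,r=lpose(u,1.15,130);bot.goto(x,r);bot.set_gripper(.45);bot.hold(.2)
d=bot.read_camera("scene");w=bot.read_camera("wrist")
b=cv2.resize(d["pixels"][150:270,210:370],None,fx=2.5,fy=2.5,interpolation=2)
cv2.imwrite("pics/rel.png",np.hstack([b,cv2.resize(w["pixels"],(400,300))]));print(bot.current_clock())
print("wrist post top px /1.6",proj(w,P(u,[latch(1.15,61),latch(1.05,61),latch(1.25,61)]))/1.6)
E
```

```text
[-0.09936039 -0.48907723 -0.40091625]
19.4667
wrist post top px /1.6 [[203.72459393 158.37724987]
 [198.4196348  158.63742294]
 [209.03020434 158.62762361]]
```

View pics/rel.png

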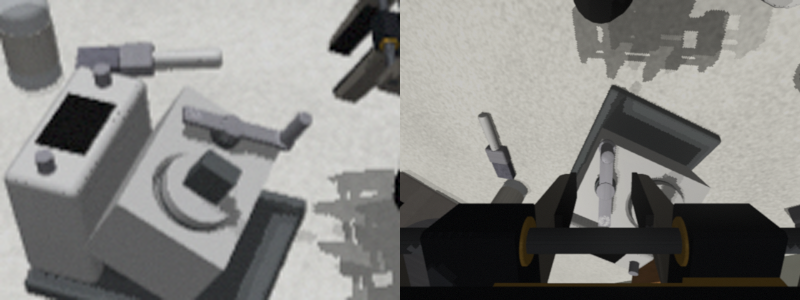

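```bash
python3 - <<'E'
from h import *
from workcell import bot
u=pickle.load(open("u.pkl","rb"));R,p=port(u)
x,r=lpose(u,1.15,28);bot.line_to(x,max_speed=.1)
print("down",R.T@np.array(bot.current_contact_force()))
bot.set_gripper(.24,5);print(bot.current_opening())
a=1.15
while a>-.2:
    a-=.09 if a>.15 else .03
    x,r=lpose(u,a,28);bot.line_to(x,rot=r,max_speed=.06)
    f=R.T@np.array(bot.current_contact_force());t=np.array([-np.cos(a),np.sin(a),0])
    e=R.T@(np.array(bot.current_ee_pos())-p)*1e3;ang=np.arctan2(-e[0],-75-e[1])
    print(round(a,2),f.round(1),"tang",round(f@t,1),"ang",round(ang,3))
    if f@t>9 or np.linalg.norm(f)>15: print("stop");break
print(bot.current_clock())
E
```

```text
down [ 0.27836804  0.46265652 -0.00680708]
0.23788675075852214
1.06 [-0.4  0.3  1.2] tang 0.4 ang 1.06
0.97 [0.1 0.9 0.2] tang 0.7 ang 0.969
0.88 [0.4 1.  0. ] tang 0.5 ang 0.879
0.79 [ 0.   1.4 -0.5] tang 1.0 ang 0.79
0.7 [ 0.  -0.4 -0.1] tang -0.2 ang 0.701
0.61 [-0.3 -0.1 -0.9] tang 0.2 ang 0.611
0.52 [-0.  -0.8  0.2] tang -0.4 ang 0.521
0.43 [0.  0.6 0.6] tang 0.2 ang 0.431
0.34 [-0.5  0.7  0.2] tang 0.7 ang 0.34
0.25 [-1.   0.8 -0.8] tang 1.2 ang 0.25
0.16 [-0.1 -0.5  0.5] tang 0.0 ang 0.16
0.07 [-0.9  0.  -0.1] tang 0.9 ang 0.07
0.04 [-1.5  0.9 -0.5] tang 1.6 ang 0.044
0.01 [-0.7  1.3 -0.7] tang 0.7 ang 0.013
-0.02 [-5.2  1.8  1.1] tang 5.1 ang 0.001
-0.05 [-9.3  4.1  4.9] tang 9.1 ang -0.002
stop
25.1083
```

```bash
python3 - <<'E'
from h import *
from workcell import bot
u=pickle.load(open("u.pkl","rb"));R,p=port(u)
for a in(-.08,-.11):
    x,r=lpose(u,a,28);bot.line_to(x,max_speed=.03);bot.hold(.2)
    f=R.T@np.array(bot.current_contact_force());e=R.T@(np.array(bot.current_ee_pos())-p)*1e3;print(f.round(1),e.round(1))
    if np.linalg.norm(f)>16:break
x,r=lpose(u,.01,28);bot.line_to(x,max_speed=.05);bot.set_gripper(.45)
print(bot.current_contact_force())
R0=R[:,2];x=np.array(bot.current_ee_pos());bot.line_to(x+R0*.12,max_speed=.15)
bot.line_to(x+R0*.12+[-.1,-.05,.1],max_speed=.2);bot.hold(.3)
d=bot.read_camera("scene");s=bot.read_camera("side")
b=cv2.resize(d["pixels"][160:280,210:340],(400,370),interpolation=2);q=cv2.resize(s["pixels"][170:290,300:430],(400,370),interpolation=2)
cv2.imwrite("pics/fin.png",np.hstack([b,q]));print(bot.current_clock())
for n,c,o in(("scene",d,(210,160)),("side",s,(300,170))):
    print(n,((proj(c,P(u,[latch(0,61),(0,-26,21),(-20,-26,21)]))-o)*[400/130,370/120]).round(0).tolist())
E
```

```text
[-10.8   4.8   3.8] [   1.6 -129.6   27.7]
[-10.1   3.5   5.1] [   3.2 -129.5   27.7]
[0.0516101  0.12581622 0.52250389]
29.0167
scene [[329.0, 45.0], [260.0, 166.0], [283.0, 180.0]]
side [[261.0, 205.0], [152.0, 180.0], [145.0, 201.0]]
```

View pics/fin.png

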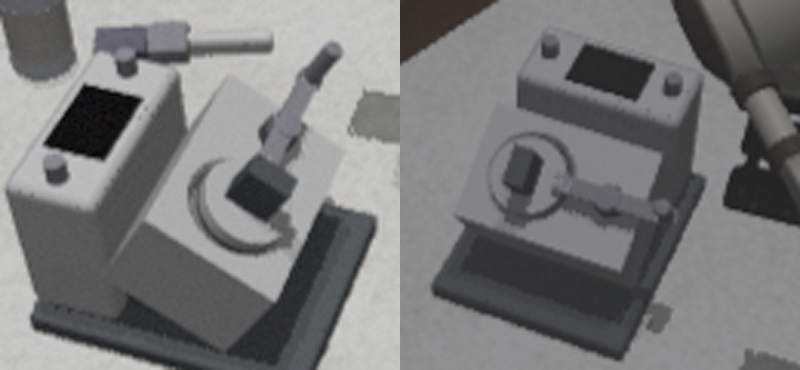

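```bash
python3 - <<'E'
from h import *
from workcell import bot
u=pickle.load(open("u.pkl","rb"));R,p=port(u)
x,r=lpose(u,0.03,130);bot.line_to(x,rot=r,max_speed=.25)
x,r=lpose(u,0.03,28);bot.line_to(x,max_speed=.12)
bot.set_gripper(.30,30)
for a in np.arange(.08,-.25,-.02):
    x,_=lpose(u,a,28);bot.line_to(x,max_speed=.03)
    f=R.T@np.array(bot.current_contact_force());e=R.T@(np.array(bot.current_ee_pos())-p)*1e3
    print(round(a,2),f.round(1),e.round(1))
    if -f[0]>12:break
x=np.array(bot.current_ee_pos());bot.line_to(x-R[:,0]*.002,max_speed=.03)
print(R.T@np.array(bot.current_contact_force()))
bot.set_gripper(.45);x=np.array(bot.current_ee_pos())
bot.line_to(x+R[:,2]*.12,max_speed=.15);bot.line_to(x+R[:,2]*.12+[-.1,-.05,.1],max_speed=.25);bot.hold(.3)
print(bot.current_clock(),bot.current_contact_force());bot.job_done()
E
```

```text
0.08 [-0.2  0.4 -0.4] [  -4.7 -129.9   27.9]
0.06 [ 0.4 -0.3  0.5] [  -3.2 -129.9   28. ]
0.04 [-0.1  0.5 -0. ] [  -2.1 -130.    28. ]
0.02 [-0.2 -0.5  0.7] [  -1. -130.   28.]
-0.0 [-0.4  0.2 -0.3] [ 1.0e-01 -1.3e+02  2.8e+01]
-0.02 [ 0.1 -1.1  0.4] [   1.2 -130.    28. ]
-0.04 [0.  1.  0.2] [   2.3 -129.9   28. ]
-0.06 [-3.5 -0.6  2.3] [   2.6 -130.    27.9]
-0.08 [-6.6  0.1  4.7] [   2.7 -130.1   27.8]
-0.1 [-10.5   0.3   7.6] [   2.8 -130.1   27.7]
-0.12 [-12.1   0.5   9.7] [   2.9 -130.2   27.6]
[-0.14377781  0.14721336  0.54067356]
36.7 [-0.64379098 -0.9379244   0.21493099]
the job is handed in; nothing more can be done
```

The wide cartridge is pushed home in the leaning port, bar end out, with the latch swung to its stop across its shoulder. The job is handed in at 36.7 s with the arm clear; I have no verdict back.

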